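# Unlock the jar slide and run the culture jar through to the stop

## Task

On the clean bench, loosen the black-and-steel knurled locking wheel of the jar slide by rolling a fingertip along its rim: two full turns anticlockwise (seen from above), no fewer and no more, which raises the brass pin. Then push the blue carriage with a fingertip, against its upright end plate, towards the bridge as far as it goes. The culture jar just rides along in its pocket: do not touch or lift it, leave the other things on the bench where they are, and move the hand clear at the end.

Things in the scene. Friction and masses are not known exactly. Their poses are not given: they have to be found in the camera images.
- slide_base: the jar slide, fixed to the bench: white base plate 120 x 390 mm, 12 mm high, with two rails along its y axis and, across the rails at y = +115 mm, a grey bridge (108 mm wide in x, 36 mm in y, top 60 mm above the bench) that carries the locking wheel. Origin on the bench under the middle of the carriage track; the plate runs from y = -175 to +215 mm; the carriage travels along its +y axis; z is up
- wheel_center (a point): centre of the knurled locking wheel, on its upright axis at mid-height, 75 mm above the bench. The wheel is 76 mm in diameter over 24 upright steel ridges (ridges stand 4 mm proud of a black core of 68 mm diameter), 18 mm thick (66 to 84 mm above the bench), open all round; below it are only the bridge (top at 60 mm) and the slide. It does not rise as it turns
- red_dot (a point): red dot (10 mm) on top of the wheel, 21 mm from its axis; at the start it points within 12 degrees of the slide's -x side, where a red line is painted on the bridge, and it comes back there after each full turn
- lock_wheel (a joint): turning angle of the locking wheel, rad, growing anticlockwise seen from above (loosening): within 0.2 of 0 at the start, 12.57 after two turns; tightening stops at -0.3. It stays where it is left; needs about 1 N along the rim. Each turn raises a brass pin below the bridge by 4 mm; it holds the carriage until about 1.75 turns
- carriage (a joint): travel of the blue carriage along the slide's +y axis, m: 0 locked at the start, 0.060 at the stop. Stays where it is left; needs about 2 N
- push_face (a point): middle of the outer (-y) face of the carriage's upright blue end plate, 52 mm above the bench; the plate is 76 mm wide (slide's x), 14 mm thick, its top 75 mm and its lower edge 12 mm above the bench. Push it towards the slide's +y
- pocket (a point): centre of the floor of the round pocket in the carriage (66 mm wide, 10 mm deep) in which the culture jar stands, 24.5 mm above the bench, 65 mm to +y of the push face
- culture_jar: low glass jar with white lid, 60 mm in diameter, 65 mm high, standing loose in the carriage's pocket, its top 90 mm above the bench; origin at the centre of its underside
- spare_jar: same kind of jar (60 x 65 mm) standing on the bench beyond the slide; origin at the centre of its underside
- spirit_lamp: glass spirit lamp with blue cap, 68 mm wide, 75 mm high, on the robot's side of the slide; origin at the centre of its underside
- amber_bottle: amber bottle with blue cap, 64 mm in diameter, 150 mm high; origin at the centre of its underside
- steel_mug: steel mug, 80 mm wide, 90 mm high; origin at the centre of its underside
- tall_jar: glass jar, 66 mm in diameter, 90 mm high; origin at the centre of its underside
- forceps: steel forceps lying flat, 140 mm long along x, 20 mm wide, 6 mm high; origin in the middle underneath
Things that resemble listed ones, but are neither listed nor needed, are in the scene too. What is shaped like the culture_jar but orange or purple is not meant.

How it is judged:
By the outcome, as a careful person would: the job done as asked, in the order asked, and still so for the second after the job is handed in, with the robot touching nothing.
It also fails if it takes over 58 s, if anything falls off the work surface, if the arm or the gripper's body presses on something with over 40 N, if the wrist force passes 120 N, or if a joint passes its speed limit or range.

## Robot

A 6-joint arm with a two-finger parallel gripper is mounted at the origin on the work surface. World frame = base frame: x ahead of the robot, y to its left, z up, the work surface at z = 0. Lengths are in mm, angles in rad, forces in N, time in s.
With the tool pointing down it reaches from about 350 to 775 mm from the base axis. Payload 7.3 kg.
Tool frame: the origin (TCP) lies at the very end of the fingers, on their centre line; the grasp point (between the pads) lies 19 mm behind it; z points along the fingers, y is the line along which they close (so a half turn about z gives the same grasp; the last joint's range is limited). The gripper opens to 92 mm and grips with 3 to 60 N. Pads are 19 mm wide; open, the fingers measure 130 mm over their backs; the gripper's body (75 mm by 190 mm) begins 47 mm behind the grasp point.
Start: joints at [0.965, 0.342, 1.524, -0, 1.275, -0.146], TCP at [232.968, 470.501, 226.741] pointing down, gripper open.
Joint ranges: [-2.53, 2.53], [-0.77, 2.02], [0.04, 2.7], [-1, 4.14], [0.28, 2.66], [-3.11, 3.11]. Speed limits (rad/s): [2.57, 2.57, 3.14, 3.14, 3.14, 3.14].

## Interface

Orientations are given as [roll, pitch, yaw] about the fixed x, y, z axes, in that order (R = Rz(yaw) Ry(pitch) Rx(roll)).
In Python, from plant import bot gives the robot as it stands.
- The arm moves only by the tool jog_arm, never from a script. Its argument "targets" is a list of rows, each an object with "xyz": the shift along the tool's x, y, z as a fraction of full scale, a list of three; "spin": the turn about the tool's z as a fraction of full scale. In form: [{"xyz": [x, y, z], "spin": spin}, ...]. A call has exactly 10 rows; each row shifts and turns the commanded pose from where the row before left it, along the tool's axes as they then stand; what a row does not reach is not made up. Full scale, the value 1, is 80 mm for a shift and 0.1 rad for a turn. A row lasts 1/8 s, in which the tool goes at most 62.5 mm and 10.7 degrees, less where a joint would pass 70% of its speed; a pose out of reach is approached as far as the arm can. A call with a number of a shift or a turn outside -1 to 1 is refused whole. A call with a gripper value outside its range is refused whole. "gripper" is the opening in per cent of the stroke, from 0 (shut) to 100 (fully open), set as the call begins (left out, the last holds). The fingers move at their own pace and stop on an object; the grip force is fixed at half the most. Time passes only in rows, so rows that do not move let the fingers close, or fill a call up. It gives the time, the measured TCP pose, the force, the opening and the grip force at its end, in the units of the state.
- bot.get_obs(): the state, without advancing time (a new reading comes with each control period).
- bot.capture(name): name is "side" or "top"; returns the picture (400x640x3 uint8, blue, green, red); there is no depth.
- bot.get_calibration(name): a dict with "vfov" (degrees; the focal length in pixels is half the picture's height over the tangent of half this angle, whatever the lens; pixels are square), "cx", "cy" (the principal point, pixels), "eye" and "rotation" of the camera in the world. Camera axes: x right, y down, z forward; pixel columns grow to the right and rows downward; lengths in mm; the calibration is good to about 2 mm. A picture is of the moment at which its call begins. get_calibration takes no time and is no camera call.
- bot.close_job(): hands the job in; it is judged then, once.
The state is a dict: "time": time; "joint_positions": joint angles; "dq": joint speeds; "tau": joint torques, N m; "tool_pos": TCP position; "tcp_rot": TCP orientation; "contact_force": force on the tool from outside, world axes, zero at the start; "moment": the same for the moment, N m; "grip_width": finger opening in mm; "finger_force": force on a finger pad.
Only numpy, scipy, OpenCV 4.12 (cv2) and the standard library are available. Lean on these libraries where they do the work, as an engineer would, in place of code of your own. Each camera call takes 0.05 s, during which the arm holds its last target. There are 200 camera calls.

## Working session

There is one attempt and no reset: what is moved stays moved. The work goes in short steps, Python scripts to look and compute and a tool call to move; the robot and the scene stay as the last step left them, time stands still between calls to the robot, and variables do not carry over. Pictures are saved under pics/ and viewed, at most 10 in all, crops included, and the job is handed in when it is done.

Besides the shell and the picture viewer there is one more tool, called after "Call:" as name(argument=value, ...), one argument or row to a line, values as JSON. jog_arm: Moves the arm, as the interface text tells. Shift numbers are shares of 80 mm and turn numbers shares of 0.1 rad, none past 1 either way. Its arguments: {"type":"object","properties":{"targets":{"type":"array","items":{"type":"object","properties":{"xyz":{"type":"array","items":{"type":"number"}},"spin":{"type":"number"}}}},"gripper":{"type":"number"}},"required":["targets"]}

```bash
mkdir -p pics; ls; python3 - <<'E'
from plant import bot
import cv2
for n in("top","side"):
    c=bot.get_calibration(n); print(n,c)
    cv2.imwrite(f"pics/{n}0.png",bot.capture(n))
o=bot.get_obs(); print(o)
E
```

```text
pics
top {'vfov': 51.411483955338284, 'cx': 317.6379410619017, 'cy': 201.87251827761503, 'eye': array([ 390.10279142,  -25.62381265, 1252.14614467]), 'rotation': array([-3.02849496,  0.00473829, -1.59056715])}
side {'vfov': 46.543564121183984, 'cx': 317.9152488930844, 'cy': 201.40403739343165, 'eye': array([ 304.23684474, -827.00502902, 1126.99106527]), 'rotation': array([-2.47492255,  0.01792667, -0.30408138])}
{'time': 0.1, 'joint_positions': array([ 9.65011419e-01,  3.42646843e-01,  1.52490556e+00, -6.60096822e-06,
        1.27540562e+00, -1.45975527e-01]), 'dq': array([ 0.00042227, -0.00348182, -0.0014151 ,  0.00084539, -0.00052004,
       -0.00037431]), 'tau': array([ 1.58178605e-03, -4.32002699e+01, -2.44696069e+01,  7.20028323e-02,
        5.26135764e-02, -5.91734329e-05]), 'tool_pos': array([232.74735855, 470.18914125, 226.12324293]), 'tcp_rot': array([-3.14024089e+00, -1.92357941e-04,  2.68178507e+00]), 'contact_force': array([-0.21237603, -0.41625219, -0.45591921]), 'moment': array([-0.01682845,  0.00882994,  0.01916709]), 'finger_force': 0.0, 'grip_width': 92.10695184085304}
```

View pics/top0.png

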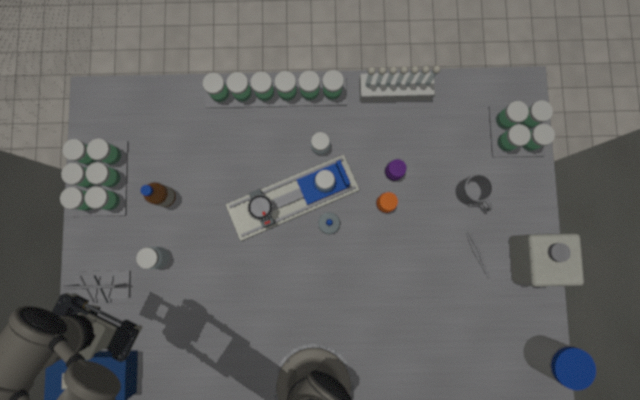

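View pics/side0.png

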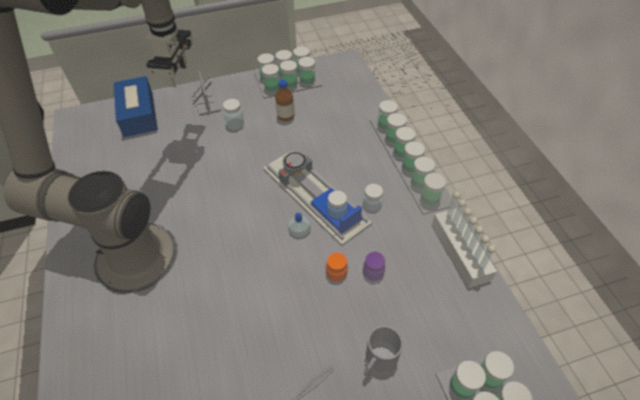

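The top view shows the slide from about (235,220) to (350,175), with the wheel near (260,207), the red mark near (265,213), the carriage and jar near (325,180), the lamp at (329,223) and the spare jar at (320,142). The side view agrees: wheel (295,165), carriage (337,210). Next I'll zoom in and measure.

```bash
cat > h.py <<'E'
import numpy as np, cv2
from scipy.spatial.transform import Rotation as R
from plant import bot
def cam(n):
    c=bot.get_calibration(n); f=200/np.tan(np.radians(c['vfov'])/2)
    return f,c['cx'],c['cy'],np.array(c['eye']),R.from_euler('xyz',c['rotation']).as_matrix()
def ray(n,uv):
    f,cx,cy,e,M=cam(n); return e,M@np.array([(uv[0]-cx)/f,(uv[1]-cy)/f,1.])
def onz(n,uv,z):
    e,d=ray(n,uv); return e+d*(z-e[2])/d[2]
def proj(n,p):
    f,cx,cy,e,M=cam(n); q=M.T@(np.array(p)-e); return np.array([f*q[0]/q[2]+cx,f*q[1]/q[2]+cy])
E
python3 - <<'E'
from h import *
t=cv2.imread("pics/top0.png"); s=cv2.imread("pics/side0.png")
a=cv2.resize(t[145:250,215:370],None,fx=5,fy=5,interpolation=cv2.INTER_CUBIC)
b=cv2.resize(s[140:250,255:395],None,fx=5,fy=5,interpolation=cv2.INTER_CUBIC)
cv2.imwrite("pics/tz.png",a); cv2.imwrite("pics/sz.png",b)
for n,i,sl in(("top",t,(145,250,215,370)),("side",s,(140,250,255,395))):
    print(n,"tcp",proj(n,bot.get_obs()['tool_pos']),"base",proj(n,[0,0,0]))
    h=cv2.cvtColor(i,cv2.COLOR_BGR2HSV)
    y0,y1,x0,x1=sl
    for nm,m in(("blue",cv2.inRange(h,(105,130,60),(125,255,255))),("red",cv2.inRange(h,(0,110,60),(6,255,255))|cv2.inRange(h,(170,110,60),(180,255,255)))):
        k,l,st,ce=cv2.connectedComponentsWithStats(m)
        for j in range(1,k):
            if st[j,4]>2 and x0<ce[j][0]<x1 and y0<ce[j][1]<y1: print(nm,st[j],ce[j].round(1),onz(n,ce[j],75).round(0))
E
```

```text
top tcp [115.58975664 318.74006525] base [313.49300225 385.124947  ]
blue [298 161  51  43 837] [323.  183.5] [576. -39.  75.]
blue [327 220   5   5  21] [329. 222.] [466. -54.  75.]
red [263 212   2   3   6] [263.5 213. ] [495. 132.  75.]
red [265 221   5   3  11] [267. 222.] [469. 122.  75.]
side tcp [178.2597736   76.51970675] base [136.21619022 255.54280282]
blue [312 189  49  39 414] [331.2 208.1] [563. -66.  75.]
blue [296 213   5   8  23] [298.  216.2] [465. -64.  75.]
red [288 163   3   2   4] [289.  163.5] [494. 138.  75.]
red [282 171   3   3   8] [283.1 171.9] [468. 110.  75.]
```

View pics/tz.png

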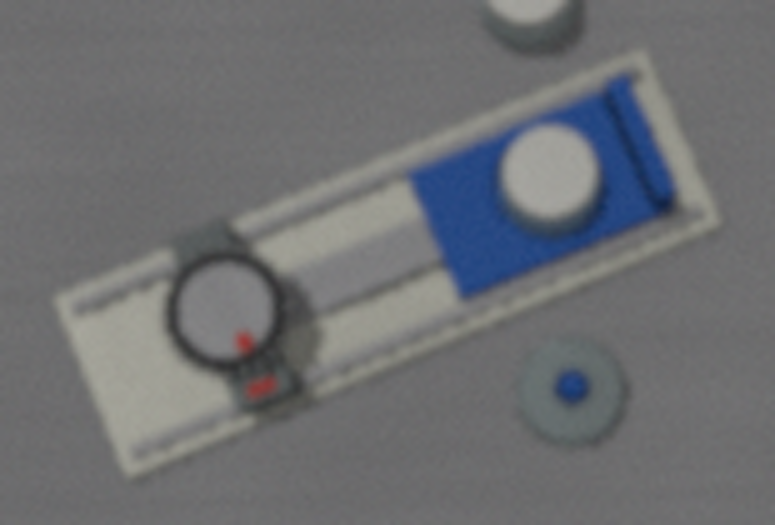

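View pics/sz.png

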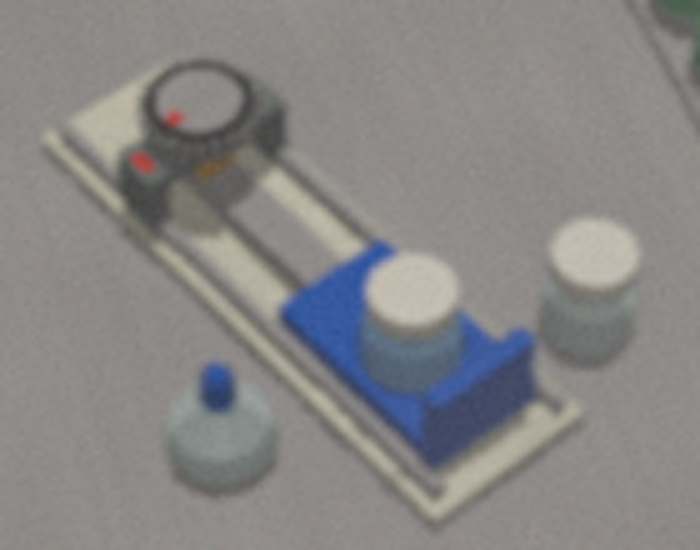

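The zoomed top view shows the plate corners at about (57,298), (132,476), (718,220) and (645,52), the wheel centre at (225,311), the red dot at (245,343) pointing at the red line, and the end plate on the right. I'll measure these in both views.

```bash
cat >> h.py <<'E'
def zt(p): return ((p[0]+.5)/5-.5+215,(p[1]+.5)/5-.5+145)
def zs(p): return ((p[0]+.5)/5-.5+255,(p[1]+.5)/5-.5+140)
E
python3 - <<'E'
from h import *
C=np.array([onz("top",zt(p),12) for p in[(57,298),(132,476),(718,220),(645,52)]])[:,:2]
print(C.round(1),[np.linalg.norm(C[i]-C[(i+1)%4]).round(1) for i in range(4)])
D=np.array([onz("side",zs(p),12) for p in[(45,133),(434,520),(581,410)]])[:,:2]
print("side corners",D.round(1))
ys=(C[0]+C[1]-C[2]-C[3]); ys/=np.linalg.norm(ys); xs=np.array([ys[1],-ys[0]])
cen=C.mean(0); O=cen-20*ys
print("ys",ys,"yaw",np.arctan2(xs[1],xs[0]),"O",O)
wt=onz("top",zt((225,311)),84); ws=onz("side",zs((200,100)),84)
print("wheel top",wt,"side",ws,"pred",O+115*ys)
for n,p in(("top",zt((245,343))),("side",zs((173,118)))):
    q=onz(n,p,84)[:2]; print("dot",q, (q-O)@xs,(q-O)@ys)
for nm,p in(("end plate ends top",[(622,78),(668,207)]),):
    for k in p:
        q=onz("top",zt(k),75)[:2]; print(nm,q,(q-O)@xs,(q-O)@ys)
for nm,k,z in(("jar",(549,172),90),("lamp",(571,386),75),("spare",(528,-2),65)):
    q=onz("top",zt(k),z)[:2]; print(nm,q,(q-O)@xs,(q-O)@ys)
for nm,k,z in(("jar",(412,290),90),("lamp",(217,372),75),("spare",(595,256),65)):
    q=onz("side",zs(k),z)[:2]; print(nm,'s',q,(q-O)@xs,(q-O)@ys)
for n,k in (("amber top",(146,190)),("tall",(148,259))): print(n,onz("top",k,150 if n[0]=='a' else 90))
E
```

```text
[[ 529.6  253. ]
 [ 422.1  207.7]
 [ 568.8 -145.5]
 [ 672.9 -104.3]] [np.float64(116.6), np.float64(382.5), np.float64(112.0), np.float64(385.0)]
side corners [[ 423.6  210.6]
 [ 565.6 -150.5]
 [ 673.1 -104.7]]
ys [-0.37789845  0.92584705] yaw 0.3875253773087894 O [555.92536963  34.18726445]
wheel top [512.18050802 141.65550588  84.        ] side [513.01845496 140.27266887  84.        ] pred [512.46704761 140.65967518]
dot [493.79186187 130.43156934] -21.15555098697352 112.58766216703278
dot [493.26641509 130.96543799] -21.44028619891528 113.28050841158735
end plate ends top [643.56198067 -86.67199329] 35.46557132489251 -145.01492690592792
end plate ends top [ 567.84094721 -111.07696488] -43.86312510856575 -138.9953364978173
jar [586.99350941 -43.16844602] -0.4682577160480177 -83.36015827245556
lamp [466.38660702 -53.21303646] -115.92763767144686 -47.08275093143302
spare [694.43355092 -33.50263487] 102.6574828200159 -115.01252094151081
jar s [586.72517191 -46.65550936] -2.0344530377303602 -86.48724124629523
lamp s [467.19766533 -57.01429758] -116.61321241896987 -50.908635001598185
spare s [704.36774576 -37.31798974] 110.41321110493166 -122.29907285295315
amber top [556.78565153 437.05825926 150.        ]
tall [372.10624931 451.46964878  90.        ]
```

Both views agree. The plate sides measure about 114 x 384 mm against 120 x 390, so the scale is fine. The wheel is at (512.5, 140.8), the slide yaw is 0.388, and the dot is about 0.09 rad past -x. The push face is near slide y = -150. I'll shut the gripper and align the tool so that x is slide +y and y is slide +x (spin +0.724).

Call:
jog_arm(
  gripper=0,
  targets=[
    {"xyz":[0,0,0],"spin":1},
    {"xyz":[0,0,0],"spin":1},
    {"xyz":[0,0,0],"spin":1},
    {"xyz":[0,0,0],"spin":1},
    {"xyz":[0,0,0],"spin":1},
    {"xyz":[0,0,0],"spin":1},
    {"xyz":[0,0,0],"spin":1},
    {"xyz":[0,0,0],"spin":0.24},
    {"xyz":[0,0,0],"spin":0},
    {"xyz":[0,0,0],"spin":0},
  ],
)

```text
time: 1.35
tool_pos: [232.9, 470.5, 226.7]
tcp_rot: [-3.142, 0.0, 1.959]
contact_force: [-0.6, 1.1, 0.3]
grip_width: 1.2
finger_force: 0.0
```

```bash
cat >> h.py <<'E'
W=np.array([512.5,140.8]); YS=np.array([-.3779,.9258]); XS=np.array([.9258,.3779])
def tcp():
    o=bot.get_obs(); d=o['tool_pos'][:2]-W
    f=o['contact_force']; return dict(t=round(o['time'],2),xw=round(float(d@XS),1),yw=round(float(d@YS),1),z=round(float(o['tool_pos'][2]),1),rpy=o['tcp_rot'].round(3),fx=round(float(f[:2]@XS),1),fy=round(float(f[:2]@YS),1),fz=round(float(f[2]),1))
E
python3 -c "
from h import *
s=tcp();print(s); print('to (20,60): tool x',(60-s['yw'])/80,'y',(20-s['xw'])/80)"
```

```text
{'t': 1.35, 'xw': -134.2, 'yw': 410.8, 'z': 226.7, 'rpy': array([-3.142,  0.   ,  1.959]), 'fx': -0.2, 'fy': 1.2, 'fz': 0.3}
to (20,60): tool x -4.385 y 1.9274999999999998
```

Call:
jog_arm(
  targets=[
    {"xyz":[-0.63,0.275,0],"spin":0},
    {"xyz":[-0.63,0.275,0],"spin":0},
    {"xyz":[-0.63,0.275,0],"spin":0},
    {"xyz":[-0.63,0.275,0.2],"spin":0},
    {"xyz":[-0.63,0.275,0.2],"spin":0},
    {"xyz":[-0.63,0.275,0.2],"spin":0},
    {"xyz":[-0.6,0.275,0.2],"spin":0},
    {"xyz":[0,0,0.5],"spin":0},
    {"xyz":[0,0,0.5],"spin":0},
    {"xyz":[0,0,0.16],"spin":0},
  ],
)

```text
time: 2.6
tool_pos: [506.5, 203.7, 67.8]
tcp_rot: [-3.137, -0.001, 1.958]
contact_force: [-0.3, 0.6, -0.4]
grip_width: 0.6
finger_force: 0.0
```

```bash
python3 -c "
from h import *
print(tcp()); s=bot.capture('side'); t=bot.capture('top')
a=cv2.resize(s[100:220,215:375],None,fx=4,fy=4,interpolation=cv2.INTER_CUBIC);cv2.imwrite('pics/s1.png',a)"
```

```text
{'t': 2.6, 'xw': 18.2, 'yw': 60.4, 'z': 67.8, 'rpy': array([-3.137e+00, -1.000e-03,  1.958e+00]), 'fx': -0.0, 'fy': 0.7, 'fz': -0.4}
```

View pics/s1.png

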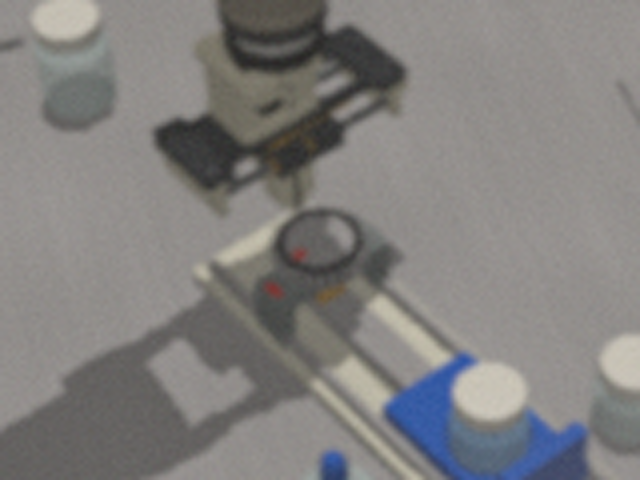

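The side view shows the shut fingertips behind the wheel (around (290,190) in the crop), the dot at (298,255) in clear sight, and nothing else nearby. First test stroke: press lightly and drag towards slide -x.

Call:
jog_arm(
  targets=[
    {"xyz":[-0.15,0,0],"spin":0},
    {"xyz":[-0.025,0,0],"spin":0},
    {"xyz":[0,-0.07,0],"spin":0},
    {"xyz":[0,-0.07,0],"spin":0},
    {"xyz":[0,-0.07,0],"spin":0},
    {"xyz":[0,-0.07,0],"spin":0},
    {"xyz":[0,-0.07,0],"spin":0},
    {"xyz":[0,0,0],"spin":0},
    {"xyz":[0,0,0],"spin":0},
    {"xyz":[0,0,0],"spin":0},
  ],
)

```text
time: 3.95
tool_pos: [486.7, 181.9, 71.2]
tcp_rot: [3.14, -0.002, 1.958]
contact_force: [-4.2, 7.3, 4.9]
grip_width: 0.6
finger_force: 3.8
```

```bash
cat >> h.py <<'E'
def dot(n="side",save=None):
    i=bot.capture(n); h=cv2.cvtColor(i,cv2.COLOR_BGR2HSV)
    if save: cv2.imwrite(save,i)
    m=cv2.inRange(h,(0,80,40),(8,255,255))|cv2.inRange(h,(170,80,40),(180,255,255))
    v,u=np.nonzero(m); w=i[v,u,2].astype(float)-i[v,u,1]
    P=np.array([onz(n,p,84)[:2] for p in zip(u,v)]).reshape(-1,2)-W
    k=np.linalg.norm(P,axis=1)<31
    if k.sum()==0: return None
    c=(P[k]*w[k,None]).sum(0)/w[k].sum(); x,y=c@XS,c@YS
    return dict(n=int(k.sum()),x=round(x,1),y=round(y,1),r=round(float(np.hypot(x,y)),1),ang=round(float(np.arctan2(-y,-x)),3))
E
python3 -c "
from h import *
print(tcp(),dot(),dot('top'))"
```

```text
{'t': 3.95, 'xw': -8.4, 'yw': 47.8, 'z': 71.2, 'rpy': array([ 3.140e+00, -2.000e-03,  1.958e+00]), 'fx': -1.1, 'fy': 8.3, 'fz': 4.9} {'n': 12, 'x': np.float64(-12.5), 'y': np.float64(-16.5), 'r': 20.7, 'ang': 0.924} {'n': 12, 'x': np.float64(-12.2), 'y': np.float64(-17.3), 'r': 21.2, 'ang': 0.956}
```

The contact works: the wheel turned to about 0.94 rad with roughly 8 N pressing. I'll extend the stroke with the corner arcs on both sides.

Call:
jog_arm(
  targets=[
    {"xyz":[0,-0.14,0],"spin":0},
    {"xyz":[-0.03,-0.16,0],"spin":0},
    {"xyz":[-0.08,-0.14,0],"spin":0},
    {"xyz":[0.3,0,0],"spin":0},
    {"xyz":[0,0.55,0],"spin":0},
    {"xyz":[0,0.53,0],"spin":0},
    {"xyz":[-0.2,0,0],"spin":0},
    {"xyz":[-0.1,0,0],"spin":0},
    {"xyz":[0.08,-0.14,0],"spin":0},
    {"xyz":[0.03,-0.16,0],"spin":0},
  ],
)

```text
time: 5.3
tool_pos: [510.8, 191.1, 70.1]
tcp_rot: [3.141, -0.001, 1.957]
contact_force: [0.5, 3.4, -0.5]
grip_width: 0.4
finger_force: 1.6
```

```bash
python3 -c "
from h import *
print(tcp(),dot(),dot('top'))"
```

```text
{'t': 5.3, 'xw': 17.4, 'yw': 47.2, 'z': 70.1, 'rpy': array([ 3.141e+00, -1.000e-03,  1.957e+00]), 'fx': 1.8, 'fy': 2.9, 'fz': -0.5} {'n': 11, 'x': np.float64(11.0), 'y': np.float64(-17.1), 'r': 20.3, 'ang': 2.141} {'n': 13, 'x': np.float64(12.7), 'y': np.float64(-17.5), 'r': 21.6, 'ang': 2.198}
```

Call:
jog_arm(
  targets=[
    {"xyz":[0,-0.24,0],"spin":0},
    {"xyz":[0,-0.24,0],"spin":0},
    {"xyz":[-0.03,-0.16,0],"spin":0},
    {"xyz":[-0.08,-0.14,0],"spin":0},
    {"xyz":[0.3,0,0],"spin":0},
    {"xyz":[0,0.54,0],"spin":0},
    {"xyz":[-0.15,0.54,0],"spin":0},
    {"xyz":[-0.15,0,0],"spin":0},
    {"xyz":[0.08,-0.14,0],"spin":0},
    {"xyz":[0.03,-0.16,0],"spin":0},
  ],
)

```text
time: 6.65
tool_pos: [510.4, 191.0, 70.0]
tcp_rot: [-3.141, -0.001, 1.957]
contact_force: [1.0, 4.1, -0.5]
grip_width: 0.7
finger_force: 2.0
```

```bash
python3 -c "
from h import *
print(tcp(),dot(),dot('top'))"
```

```text
{'t': 6.65, 'xw': 17.1, 'yw': 47.3, 'z': 70.0, 'rpy': array([-3.141e+00, -1.000e-03,  1.957e+00]), 'fx': 2.5, 'fy': 3.5, 'fz': -0.5} {'n': 7, 'x': np.float64(19.4), 'y': np.float64(12.3), 'r': 23.0, 'ang': -2.578} {'n': 14, 'x': np.float64(18.5), 'y': np.float64(13.9), 'r': 23.2, 'ang': -2.497}
```

About 3.73 rad so far, at roughly 1.57 per cycle.

Call:
jog_arm(
  targets=[
    {"xyz":[0,-0.24,0],"spin":0},
    {"xyz":[0,-0.24,0],"spin":0},
    {"xyz":[-0.03,-0.16,0],"spin":0},
    {"xyz":[-0.08,-0.14,0],"spin":0},
    {"xyz":[0.3,0,0],"spin":0},
    {"xyz":[0,0.54,0],"spin":0},
    {"xyz":[-0.15,0.54,0],"spin":0},
    {"xyz":[-0.15,0,0],"spin":0},
    {"xyz":[0.08,-0.14,0],"spin":0},
    {"xyz":[0.03,-0.16,0],"spin":0},
  ],
)

```text
time: 8.0
tool_pos: [511.1, 191.3, 69.9]
tcp_rot: [3.141, -0.002, 1.956]
contact_force: [-0.3, 4.6, -0.1]
grip_width: 0.2
finger_force: 2.3
```

```bash
python3 -c "
from h import *
print(tcp(),dot(),dot('top'))"
```

```text
{'t': 8.0, 'xw': 17.8, 'yw': 47.3, 'z': 69.9, 'rpy': array([ 3.141e+00, -2.000e-03,  1.956e+00]), 'fx': 1.5, 'fy': 4.4, 'fz': -0.1} {'n': 8, 'x': np.float64(-14.6), 'y': np.float64(17.0), 'r': 22.4, 'ang': -0.862} {'n': 14, 'x': np.float64(-14.6), 'y': np.float64(16.5), 'r': 22.1, 'ang': -0.848}
```

Call:
jog_arm(
  targets=[
    {"xyz":[0,-0.24,0],"spin":0},
    {"xyz":[0,-0.24,0],"spin":0},
    {"xyz":[-0.03,-0.16,0],"spin":0},
    {"xyz":[-0.08,-0.14,0],"spin":0},
    {"xyz":[0.3,0,0],"spin":0},
    {"xyz":[0,0.54,0],"spin":0},
    {"xyz":[-0.15,0.54,0],"spin":0},
    {"xyz":[-0.15,0,0],"spin":0},
    {"xyz":[0.08,-0.14,0],"spin":0},
    {"xyz":[0.03,-0.16,0],"spin":0},
  ],
)

```text
time: 9.35
tool_pos: [511.2, 190.8, 70.0]
tcp_rot: [3.141, -0.001, 1.957]
contact_force: [0.6, 6.8, 0.8]
grip_width: 0.2
finger_force: 3.8
```

```bash
python3 -c "
from h import *
print(tcp(),dot(),dot('top'))"
```

```text
{'t': 9.35, 'xw': 17.7, 'yw': 46.8, 'z': 70.0, 'rpy': array([ 3.141e+00, -1.000e-03,  1.957e+00]), 'fx': 3.1, 'fy': 6.1, 'fz': 0.8} {'n': 7, 'x': np.float64(-10.8), 'y': np.float64(-17.1), 'r': 20.2, 'ang': 1.006} {'n': 12, 'x': np.float64(-9.2), 'y': np.float64(-19.0), 'r': 21.1, 'ang': 1.118}
```

Call:
jog_arm(
  targets=[
    {"xyz":[0,-0.24,0],"spin":0},
    {"xyz":[0,-0.24,0],"spin":0},
    {"xyz":[-0.03,-0.16,0],"spin":0},
    {"xyz":[-0.08,-0.14,0],"spin":0},
    {"xyz":[0.3,0,0],"spin":0},
    {"xyz":[0,0.54,0],"spin":0},
    {"xyz":[-0.15,0.54,0],"spin":0},
    {"xyz":[-0.15,0,0],"spin":0},
    {"xyz":[0.08,-0.14,0],"spin":0},
    {"xyz":[0.03,-0.16,0],"spin":0},
  ],
)

```text
time: 10.7
tool_pos: [511.4, 190.9, 70.2]
tcp_rot: [3.141, -0.001, 1.957]
contact_force: [0.3, 7.8, 1.9]
grip_width: 0.4
finger_force: 3.8
```

```bash
python3 -c "
from h import *
print(tcp(),dot(),dot('top'))"
```

```text
{'t': 10.7, 'xw': 17.9, 'yw': 46.8, 'z': 70.2, 'rpy': array([ 3.141e+00, -1.000e-03,  1.957e+00]), 'fx': 3.2, 'fy': 7.1, 'fz': 1.9} {'n': 9, 'x': np.float64(21.7), 'y': np.float64(-3.9), 'r': 22.0, 'ang': 2.962} {'n': 10, 'x': np.float64(21.8), 'y': np.float64(-3.2), 'r': 22.0, 'ang': 2.998}
```

Call:
jog_arm(
  targets=[
    {"xyz":[0,-0.24,0],"spin":0},
    {"xyz":[0,-0.24,0],"spin":0},
    {"xyz":[-0.03,-0.16,0],"spin":0},
    {"xyz":[-0.08,-0.14,0],"spin":0},
    {"xyz":[0.3,0,0],"spin":0},
    {"xyz":[0,0.54,0],"spin":0},
    {"xyz":[-0.15,0.54,0],"spin":0},
    {"xyz":[-0.15,0,0],"spin":0},
    {"xyz":[0.08,-0.14,0],"spin":0},
    {"xyz":[0.03,-0.16,0],"spin":0},
  ],
)

```text
time: 12.05
tool_pos: [511.4, 190.8, 70.1]
tcp_rot: [3.141, -0.001, 1.957]
contact_force: [0.4, 7.3, 1.5]
grip_width: 0.5
finger_force: 4.0
```

```bash
python3 -c "
from h import *
print(tcp(),dot(),dot('top'))"
```

```text
{'t': 12.05, 'xw': 17.9, 'yw': 46.8, 'z': 70.1, 'rpy': array([ 3.141e+00, -1.000e-03,  1.957e+00]), 'fx': 3.1, 'fy': 6.6, 'fz': 1.5} {'n': 7, 'x': np.float64(0.6), 'y': np.float64(22.9), 'r': 22.9, 'ang': -1.596} None
```

About 10.97 rad, so 1.6 rad remain. Now only the flat part of the stroke, slower, then a check.

Call:
jog_arm(
  targets=[
    {"xyz":[0,-0.08,0],"spin":0},
    {"xyz":[0,-0.08,0],"spin":0},
    {"xyz":[0,-0.08,0],"spin":0},
    {"xyz":[0,-0.08,0],"spin":0},
    {"xyz":[0,-0.08,0],"spin":0},
    {"xyz":[0,-0.08,0],"spin":0},
    {"xyz":[0,0,0],"spin":0},
    {"xyz":[0,0,0],"spin":0},
    {"xyz":[0,0,0],"spin":0},
    {"xyz":[0,0,0],"spin":0},
  ],
)

```text
time: 13.4
tool_pos: [475.6, 176.4, 69.7]
tcp_rot: [-3.14, -0.001, 1.957]
contact_force: [-4.0, 4.5, 2.1]
grip_width: 0.6
finger_force: 2.7
```

```bash
python3 -c "
from h import *
print(tcp(),dot(),dot('top'))"
```

```text
{'t': 13.4, 'xw': -20.7, 'yw': 46.9, 'z': 69.7, 'rpy': array([-3.140e+00, -1.000e-03,  1.957e+00]), 'fx': -2.0, 'fy': 5.7, 'fz': 2.1} {'n': 10, 'x': np.float64(-18.1), 'y': np.float64(12.7), 'r': 22.1, 'ang': -0.613} {'n': 15, 'x': np.float64(-17.5), 'y': np.float64(13.6), 'r': 22.2, 'ang': -0.66}
```

Call:
jog_arm(
  targets=[
    {"xyz":[-0.015,-0.08,0],"spin":0},
    {"xyz":[-0.015,-0.08,0],"spin":0},
    {"xyz":[-0.035,-0.06,0],"spin":0},
    {"xyz":[0,0,0],"spin":0},
    {"xyz":[0,0,0],"spin":0},
    {"xyz":[0,0,0],"spin":0},
    {"xyz":[0,0,0],"spin":0},
    {"xyz":[0,0,0],"spin":0},
    {"xyz":[0,0,0],"spin":0},
    {"xyz":[0,0,0],"spin":0},
  ],
)

```text
time: 14.75
tool_pos: [462.5, 165.0, 69.9]
tcp_rot: [3.141, -0.0, 1.958]
contact_force: [-0.1, -0.3, -0.3]
grip_width: 0.4
finger_force: 0.0
```

```bash
python3 -c "
from h import *
print(tcp(),dot(),dot('top',save='pics/t2.png'))
for n,p in(('top',(267,222)),('side',(283.1,171.9))):
    q=onz(n,p,60)[:2]-W; print('line',q@XS,q@YS)
a=np.array([[-21.3,-2.2],[-12.35,-16.9],[11.9,-17.3],[19,13.1],[-14.6,16.8],[-10,-18],[21.7,-3.5],[.6,22.9],[-17.8,13.1]])
A=np.c_[2*a,np.ones(len(a))]; s=np.linalg.lstsq(A,(a**2).sum(1),rcond=None)[0]; print('fit centre',s[:2],np.sqrt(s[2]+s[0]**2+s[1]**2))
i=cv2.imread('pics/t2.png'); cv2.imwrite('pics/t2z.png',cv2.resize(i[170:240,215:320],None,fx=7,fy=7,interpolation=cv2.INTER_CUBIC))
"
```

```text
{'t': 14.75, 'xw': -37.2, 'yw': 41.3, 'z': 69.9, 'rpy': array([ 3.141, -0.   ,  1.958]), 'fx': -0.2, 'fy': -0.2, 'fz': -0.3} {'n': 7, 'x': np.float64(-21.2), 'y': np.float64(7.6), 'r': 22.5, 'ang': -0.345} None
line -45.37517417380451 0.3677834397832227
line -45.63822713605017 0.19419280135773234
fit centre [0.41688282 1.10626499] 21.857778495110818
```

View pics/t2z.png

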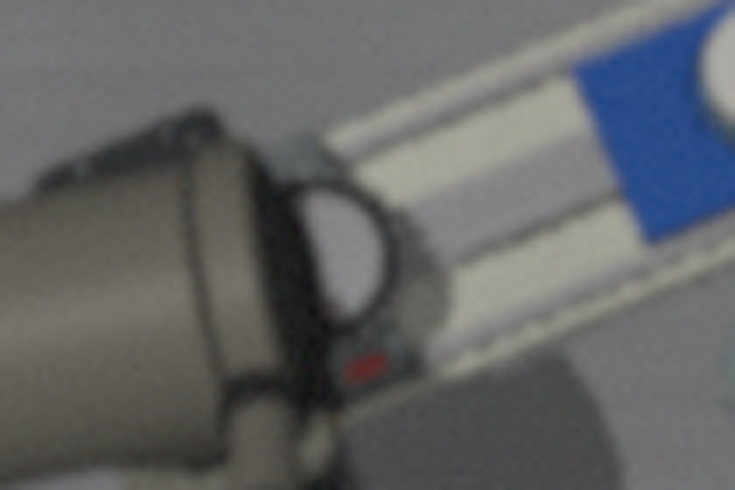

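The dot is partly hidden from above in this view, and the wheel centre fits at (+0.4, +1.1) from my estimate. The tip came off the rim with about 0.28 rad left, roughly 10.5 mm of rim. One short flat stroke should finish it.

Call:
jog_arm(
  targets=[
    {"xyz":[0.26,0,0],"spin":0},
    {"xyz":[0,0.52,0],"spin":0},
    {"xyz":[0,0,0],"spin":0},
    {"xyz":[-0.12,0,0],"spin":0},
    {"xyz":[-0.075,0,0],"spin":0},
    {"xyz":[0,-0.06,0],"spin":0},
    {"xyz":[0,-0.06,0],"spin":0},
    {"xyz":[0,0,0],"spin":0},
    {"xyz":[0,0,0],"spin":0},
    {"xyz":[0,0,0],"spin":0},
  ],
)

```text
time: 16.1
tool_pos: [488.2, 182.6, 69.7]
tcp_rot: [-3.139, -0.003, 1.957]
contact_force: [-4.3, 8.8, 0.6]
grip_width: -0.0
finger_force: 4.8
```

```bash
sed -i 's/^W=.*$/W=np.array([512.5,140.8]); YS=np.array([-.3779,.9258]); XS=np.array([.9258,.3779]); W=W+.4*XS+1.1*YS/' h.py; python3 -c "
from h import *
print(tcp(),dot(),dot('top'))"
```

```text
{'t': 16.1, 'xw': -7.1, 'yw': 46.8, 'z': 69.7, 'rpy': array([-3.139e+00, -3.000e-03,  1.957e+00]), 'fx': -0.7, 'fy': 9.8, 'fz': 0.6} {'n': 8, 'x': np.float64(-21.6), 'y': np.float64(-0.1), 'r': 21.6, 'ang': 0.005} {'n': 9, 'x': np.float64(-21.1), 'y': np.float64(0.7), 'r': 21.1, 'ang': -0.032}
```

The wheel is at two turns (the two views give +0.005 and -0.032 rad). Next I'll withdraw, rise, and travel above everything to beyond the end plate.

Call:
jog_arm(
  targets=[
    {"xyz":[0.25,0,0],"spin":0},
    {"xyz":[0,0.08,-0.5],"spin":0},
    {"xyz":[0,0,-0.6],"spin":0},
    {"xyz":[-0.72,0,0],"spin":0},
    {"xyz":[-0.72,0,0],"spin":0},
    {"xyz":[-0.72,0,0],"spin":0},
    {"xyz":[-0.72,0,0],"spin":0},
    {"xyz":[-0.72,0,0],"spin":0},
    {"xyz":[-0.72,0,0],"spin":0},
    {"xyz":[-0.2,0,0],"spin":0},
  ],
)

```text
time: 17.45
tool_pos: [624.8, -136.2, 157.4]
tcp_rot: [-3.141, 0.0, 1.954]
contact_force: [-0.5, 0.9, -0.2]
grip_width: 0.9
finger_force: 0.0
```

```bash
python3 -c "
from h import *
print(tcp(),dot(),dot('top'))
i=bot.capture('side'); cv2.imwrite('pics/s3.png',cv2.resize(i[100:290,200:450],None,fx=3,fy=3,interpolation=cv2.INTER_CUBIC))"
```

```text
{'t': 17.45, 'xw': -1.2, 'yw': -300.0, 'z': 157.4, 'rpy': array([-3.141,  0.   ,  1.954]), 'fx': -0.1, 'fy': 1.0, 'fz': -0.2} {'n': 10, 'x': np.float64(-21.6), 'y': np.float64(-0.1), 'r': 21.6, 'ang': 0.004} {'n': 9, 'x': np.float64(-21.1), 'y': np.float64(0.7), 'r': 21.1, 'ang': -0.031}
```

View pics/s3.png

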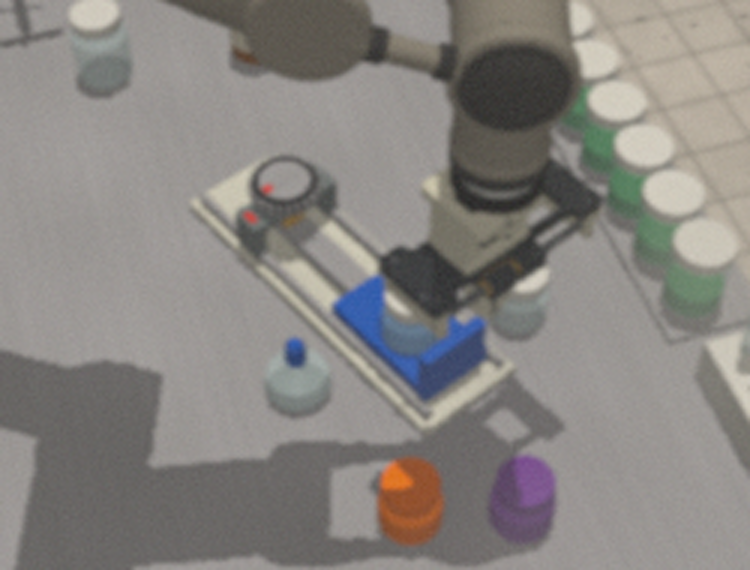

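The wheel's dot points at the red line, the lower edge beyond the end plate is free, and the orange and purple jars are well away. Down and start pushing gently.

Call:
jog_arm(
  targets=[
    {"xyz":[0,0.015,0.7],"spin":0},
    {"xyz":[0,0,0.66],"spin":0},
    {"xyz":[0,0,0],"spin":0},
    {"xyz":[0.15,0,0],"spin":0},
    {"xyz":[0.08,0,0],"spin":0},
    {"xyz":[0.06,0,0],"spin":0},
    {"xyz":[0.06,0,0],"spin":0},
    {"xyz":[0.06,0,0],"spin":0},
    {"xyz":[0.06,0,0],"spin":0},
    {"xyz":[0.06,0,0],"spin":0},
  ],
)

```text
time: 18.85
tool_pos: [610.0, -92.2, 49.0]
tcp_rot: [-3.142, -0.0, 1.958]
contact_force: [1.2, -1.1, 1.3]
grip_width: 0.8
finger_force: 0.9
```

```bash
python3 -c "
from h import *
print(tcp())"
```

```text
{'t': 18.85, 'xw': 1.8, 'yw': -253.6, 'z': 49.0, 'rpy': array([-3.142, -0.   ,  1.958]), 'fx': 0.7, 'fy': -1.5, 'fz': 1.3}
```

Call:
jog_arm(
  targets=[
    {"xyz":[0.06,0,0],"spin":0},
    {"xyz":[0.06,0,0],"spin":0},
    {"xyz":[0.06,0,0],"spin":0},
    {"xyz":[0.06,0,0],"spin":0},
    {"xyz":[0.06,0,0],"spin":0},
    {"xyz":[0.06,0,0],"spin":0},
    {"xyz":[0.05,0,0],"spin":0},
    {"xyz":[0.03,0,0],"spin":0},
    {"xyz":[0,0,0],"spin":0},
    {"xyz":[0,0,0],"spin":0},
  ],
)

```text
time: 20.1
tool_pos: [596.5, -59.6, 49.0]
tcp_rot: [-3.141, -0.001, 1.958]
contact_force: [0.3, 0.2, 1.2]
grip_width: 0.5
finger_force: 0.0
```

```bash
python3 -c "
from h import *
print(tcp())"
```

```text
{'t': 20.1, 'xw': 1.6, 'yw': -218.4, 'z': 49.0, 'rpy': array([-3.141e+00, -1.000e-03,  1.958e+00]), 'fx': 0.4, 'fy': 0.0, 'fz': 1.2}
```

Call:
jog_arm(
  targets=[
    {"xyz":[0.02,0,0],"spin":0},
    {"xyz":[0.02,0,0],"spin":0},
    {"xyz":[0.02,0,0],"spin":0},
    {"xyz":[0,0,0],"spin":0},
    {"xyz":[0,0,0],"spin":0},
    {"xyz":[0,0,0],"spin":0},
    {"xyz":[0,0,0],"spin":0},
    {"xyz":[0,0,0],"spin":0},
    {"xyz":[0,0,0],"spin":0},
    {"xyz":[0,0,0],"spin":0},
  ],
)

```text
time: 21.35
tool_pos: [596.3, -58.7, 49.2]
tcp_rot: [3.141, 0.005, 1.957]
contact_force: [2.9, -14.1, -5.2]
grip_width: 0.3
finger_force: 6.8
```

```bash
python3 -c "
from h import *
print(tcp())"
```

```text
{'t': 21.35, 'xw': 1.8, 'yw': -217.5, 'z': 49.2, 'rpy': array([3.141, 0.005, 1.957]), 'fx': -2.7, 'fy': -14.1, 'fz': -5.2}
```

The carriage is at the stop: 14 N, with the tip halted at about 58 mm past first contact. Withdraw and lift clear.

Call:
jog_arm(
  targets=[
    {"xyz":[-0.1,0,0],"spin":0},
    {"xyz":[-0.4,0,0],"spin":0},
    {"xyz":[-0.4,0,0],"spin":0},
    {"xyz":[0,0,-0.6],"spin":0},
    {"xyz":[0,0,-0.6],"spin":0},
    {"xyz":[-0.4,0,-0.5],"spin":0},
    {"xyz":[-0.5,0,0],"spin":0},
    {"xyz":[-0.5,0,0],"spin":0},
    {"xyz":[0,0,0],"spin":0},
    {"xyz":[0,0,0],"spin":0},
  ],
)

```text
time: 22.6
tool_pos: [664.1, -225.0, 184.6]
tcp_rot: [-3.141, -0.002, 1.958]
contact_force: [-0.4, 0.9, -0.5]
grip_width: 0.4
finger_force: 0.0
```

```bash
python3 -c "
from h import *
print(tcp(),dot(save='pics/s4f.png'),dot('top',save='pics/t4f.png'))
s=cv2.imread('pics/s4f.png');t=cv2.imread('pics/t4f.png')
a=cv2.resize(t[125:245,215:375],None,fx=4,fy=4,interpolation=cv2.INTER_CUBIC);b=cv2.resize(s[140:260,245:405],None,fx=4,fy=4,interpolation=cv2.INTER_CUBIC)
cv2.imwrite('pics/f.png',cv2.resize(np.vstack([a,b]),None,fx=.62,fy=.62))"
```

```text
{'t': 22.6, 'xw': 1.7, 'yw': -397.1, 'z': 184.6, 'rpy': array([-3.141e+00, -2.000e-03,  1.958e+00]), 'fx': -0.0, 'fy': 0.9, 'fz': -0.5} {'n': 10, 'x': np.float64(-21.6), 'y': np.float64(-0.1), 'r': 21.6, 'ang': 0.004} {'n': 7, 'x': np.float64(-19.9), 'y': np.float64(0.7), 'r': 19.9, 'ang': -0.036}
```

View pics/f.png

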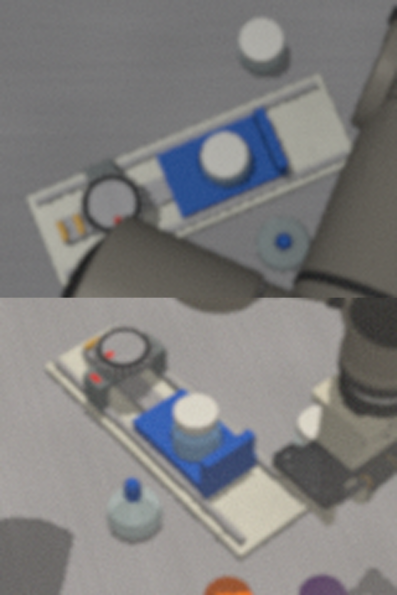

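The carriage has advanced with the jar upright in its pocket (the jar lid is near (306,188) in the top picture). The dot is still at the line, and the lamp and spare jar haven't moved. One numeric check of the travel, then I'll hand in.

```bash
python3 -c "
from h import *
a=onz('top',(305.7,188.3),90)[:2]; b=np.array([586.99,-43.17]); d=a-b; print('jar travel',d@YS,d@XS)
r=bot.close_job() if 50<d@YS<68 else 'no'; print(r)"
```

```text
jar travel 59.09199364954737 -3.4439575724052465
the job is handed in; nothing more can be done
None
```

The job is handed in: I turned the wheel two full turns anticlockwise (to within about 0.04 rad by camera), then pushed the carriage to its stop (jar moved about 59 mm, upright in its pocket), with the hand clear at the end after about 23 s.

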